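# Clear the jammed pot from a vial tray's outlet

### The job

A wide sample pot is jammed in the narrow opening of the grey metal tray and keeps the slim vial from leaving. Nudge that pot back to the middle of the basin, then slide the slim vial through the opening so that it stands wholly inside the straight lane on the other side. Keep both standing on the tray floor, neither lifted out nor tipped over, and leave the other wide pot where it is.

Things in the scene. Friction and masses are not known exactly. Their poses are not given: they have to be found in the camera images.
- tray: Fixed grey tray. Origin: middle of the 46 mm wide opening, at table height; x points into the basin, y left, z up. Floor top at z = 4 mm, rail tops at 16 mm, rails 5 mm thick. Straight empty lane, 46 mm wide, from x = -110 mm (stop rail) to 0; then rails spread at 45 degrees to the basin, 250 mm wide from x = 102 to 232 mm. A loose cap (30 mm wide, 12 high) by the end rail does not matter.
- jammed_pot: Wide white pot with a ribbed red screw cap, standing in the opening, its centre 20 to 25 mm to the basin side. Round, 60 mm diameter at the cap (top 16 mm), 58 mm below it, 48 mm high, about 90 g; loose, slides on the tray floor; too wide for the opening. Origin: centre of its underside, z up.
- vial: The only slim vial on the tray: white, ribbed red screw cap, round, 34 mm diameter at the cap (top 16 mm), 33 mm below it, 52 mm high, about 45 g, standing loose in the left or right half of the basin. Fits through the opening. Tips rather than slides if pushed high up. Origin: centre of its underside, z up.
- rear_pot: A second wide pot, the same as the jammed one, standing in the other half of the basin; it is to be left alone. Origin: centre of its underside, z up.
Things that resemble listed ones, but are neither listed nor needed, are in the scene too. Leave any pink or yellow look-alike of the jammed_pot alone.

How it is judged:
On the way, in this order (a step that is already met when the one before it is completed fails the run):
1. the jammed pot is nudged back into the basin, its centre at least 75 mm from the opening, while the vial is still in the basin (x of jammed_pot in the frame of tray above 0.075 m and x of vial in the frame of tray above 0.02 m), for 0.2 s.
2. the vial has passed through the opening into the lane (x of vial in the frame of tray below -0.017 m and y of vial in the frame of tray between -0.02 and 0.02 m), for 0.2 s.
At the end, for the whole second after the job is handed in: The jammed pot stands on the basin floor, centre 75 mm or more from the opening; the vial stands on the lane floor, centre 17 mm or more past the opening; both upright within 8 degrees and at rest; the other wide pot is upright, within 30 mm of its start (all of step 2 and x of jammed_pot in the frame of tray between 0.075 and 0.225 m and z of each of jammed_pot, vial in the frame of tray below 0.012 m and angle between each of jammed_pot, vial, rear_pot's own z axis and vertical below 0.15 rad and linear speed of each of jammed_pot, vial below 0.02 m/s and x of vial in the frame of tray above -0.105 m and distance of rear_pot from where it was at the start of the episode below 0.03 m); the robot touches nothing.
It fails at once if the jammed pot is lifted more than 25 mm off the tray floor (z of jammed_pot in the frame of tray above 0.029 m).
It fails at once if the vial is lifted more than 25 mm off the tray floor (z of vial in the frame of tray above 0.029 m).
It fails at once if the jammed pot or the vial is tipped over (beyond about 35 degrees) (angle between any of jammed_pot, vial's own z axis and vertical above 0.6 rad).
It fails at once if the other wide pot is pushed more than 30 mm or tipped over (distance of rear_pot from where it was at the start of the episode above 0.03 m or angle between rear_pot's own z axis and vertical above 0.6 rad).
It also fails if it takes over 50 s, if anything falls off the work surface, if the arm or the gripper's body presses on something with over 40 N, if the wrist force passes 120 N, or if a joint passes its speed limit or range.

### The arm

A 6-joint arm with a two-finger parallel gripper is mounted at the origin on the work surface. World frame = base frame: x ahead of the robot, y to its left, z up, the work surface at z = 0. Lengths are in m, angles in rad, forces in N, time in s.
With the tool pointing down it reaches from about 0.3 to 1 m from the base axis. Payload 5.1 kg.
Tool frame: the origin (TCP) lies midway between the tips of the shut fingers; the grasp point (between the pads) lies 19 mm behind it; z points along the fingers, y is the line along which they close (so a half turn about z gives the same grasp; the last joint's range is limited). The gripper opens to 95 mm and grips with 3 to 60 N. Pads are 20 mm wide; open, the fingers measure 119 mm over their backs; the gripper's body (75 mm by 180 mm) begins 59 mm behind the grasp point.
Start: joints at [1.227, 0.124, 1.65, -0, 1.367, -0.083], TCP at [0.168, 0.628, 0.215] pointing down, gripper open.
Joint ranges: [-2.61, 2.61], [-1.02, 2.33], [0.03, 2.71], [-1.35, 4.49], [0.32, 2.68], [-2.91, 2.91]. Speed limits (rad/s): [2.57, 2.57, 3.14, 3.14, 3.14, 3.14].

### API

Orientations are given as a rotation vector (axis times angle).
In Python, from workcell import arm, vision, workorder gives the robot as it stands. The module is installed in compiled form; this text tells all that it offers.
- The arm moves only by the tool step_arm, never from a script. Its arguments are lists of equal length, an entry for each row: "xyz": the shift along the tool's x, y, z in mm, a list of three; "rot": the turn, a rotation vector about the tool's x, y, z in degrees, a list of three; "jaw": the closure, from -1 (fully open) to 1 (shut). In form: {"xyz": [[dx, dy, dz], ...], "rot": [[rx, ry, rz], ...], "jaw": [jaw, ...]}. A call has 1 to 20 rows; each row shifts and turns the commanded pose from where the row before left it, along the tool's axes as they then stand; what a row does not reach is not made up. A row lasts 1/12 s, in which the tool goes at most 41.7 mm and 7.16 degrees, less where a joint would pass 70% of its speed; a pose out of reach is approached as far as the arm can. A call is refused whole if a number of a shift passes 41.7 or a number of a turn 7.16, either way. A call with a gripper value outside its range is refused whole. The fingers move at their own pace and stop on an object; "newtons" is the grip in N (left out, the last holds). Time passes only in rows, so rows that do not move let the fingers close. It gives the time, the measured TCP pose, the force, the opening and the grip force at its end, in the units of the state.
- arm.read_state(): the state, without advancing time (a new reading comes with each control period).
- vision.grab_frame(name): name is "scene" or "top" or "wrist"; returns the picture (400x640x3 uint8, blue, green, red); there is no depth.
- vision.get_calibration(name): a dict with "intrinsics" (3x3 intrinsics, pixels), "extrinsics" (4x4, takes a point from world to camera coordinates). Camera axes: x right, y down, z forward; pixel columns grow to the right and rows downward; lengths in m; the calibration is good to about 2 mm. A picture is of the moment at which its call begins: read the wrist's pose just before it. get_calibration takes no time and is no camera call; for the wrist camera it gives the pose at the moment of the call.
- workorder.hand_in(): hands the job in; it is judged then, once.
The state is a dict: "time": time; "joints": joint angles; "dq": joint speeds; "effort": joint torques, N m; "tool_pos": TCP position; "tcp_rot": TCP orientation; "contact_force": force on the tool from outside, world axes, zero at the start; "moment": the same for the moment, N m; "finger_gap": opening from 0.0 (shut) to 1.0 (fully open); "finger_force": force on a finger pad.
Only numpy, scipy, OpenCV 4.12 (cv2) and the standard library are available. Lean on these libraries where they do the work, as an engineer would, in place of code of your own. Each camera call takes 0.05 s, during which the arm holds its last target. There are 200 camera calls.

## Working session

There is one attempt and no reset: what is moved stays moved. The work goes in short steps, Python scripts to look and compute and a tool call to move; the robot and the scene stay as the last step left them, time stands still between calls to the robot, and variables do not carry over. Pictures are saved under pics/ and viewed, at most 10 in all, crops included, and the job is handed in when it is done.

Besides the shell and the picture viewer there is one more tool, called after ">>>" as name(argument=value, ...), one argument or row to a line, values as JSON. step_arm: Moves the arm, as the interface text tells. Its arguments: {"type":"object","properties":{"xyz":{"type":"array","items":{"type":"array","items":{"type":"number"}}},"rot":{"type":"array","items":{"type":"array","items":{"type":"number"}}},"jaw":{"type":"array","items":{"type":"number"}},"newtons":{"type":"number"}},"required":["xyz","rot","jaw"]}

```bash
mkdir -p pics; python3 - <<'E'
from workcell import arm, vision
import cv2
s=arm.read_state(); print(s)
for n in ("top","scene"):
    cv2.imwrite(f"pics/{n}0.png",vision.grab_frame(n)); c=vision.get_calibration(n); print(n,c["intrinsics"],c["extrinsics"])
E
```

```text
{'time': 0.0, 'joints': array([ 1.22740289e+00,  1.24518541e-01,  1.65165336e+00, -2.69009005e-05,
        1.36750959e+00, -8.25934910e-02]), 'dq': array([-2.89575169e-05,  9.88809415e-04,  1.82574699e-03, -6.16636081e-04,
        7.44944139e-04, -1.57955510e-03]), 'effort': array([ 1.51552766e-03, -4.17594087e+01, -3.59939110e+01,  7.76769058e-02,
        4.88926785e-02, -1.55283706e-04]), 'tool_pos': array([0.16742013, 0.62740677, 0.21339057]), 'tcp_rot': array([-0.4084408 , -3.11450763,  0.00321531]), 'contact_force': array([-1.01300777, -0.28276104, -0.62313837]), 'moment': array([-0.05495552,  0.06762068,  0.01727411]), 'finger_force': 0.0, 'finger_gap': 1.0013416221014158}
top [[377.72281755   0.         314.01071909]
 [  0.         377.72281755 199.36021386]
 [  0.           0.           1.        ]] [[ 0.02216739 -0.99966639  0.01325586 -0.0071782 ]
 [-0.98114276 -0.02429931 -0.19175097  0.56024107]
 [ 0.19200911 -0.00875528 -0.98135409  0.57388893]
 [ 0.          0.          0.          1.        ]]
scene [[464.04446958   0.         322.28071689]
 [  0.         464.04446958 200.58753107]
 [  0.           0.           1.        ]] [[-0.55500141  0.8314837  -0.02466348  0.2906007 ]
 [ 0.50559767  0.31363733 -0.80374288 -0.26314646]
 [-0.66056372 -0.45854823 -0.59446538  1.05740229]
 [ 0.          0.          0.          1.        ]]
```

View pics/top0.png

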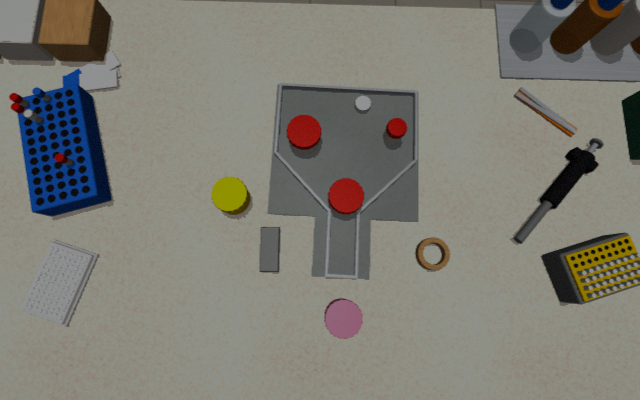

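View pics/scene0.png

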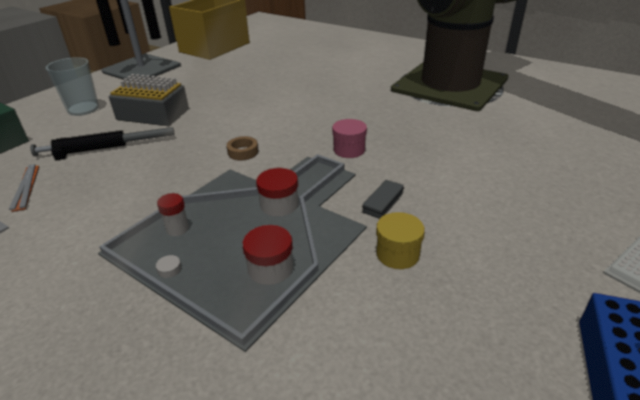

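The top view shows the tray with its lane pointing at the robot. The jammed pot is at (346,196), the vial at (397,128) in the right half, and the rear pot at (304,131). I'll enlarge the tray to measure it.

```bash
cat > h.py <<'E'
import numpy as np, cv2
from workcell import arm, vision
def px2w(n,uv,z):
    c=vision.get_calibration(n);K=c["intrinsics"];E=c["extrinsics"];R=E[:3,:3];t=E[:3,3]
    o=-R.T@t; d=R.T@np.linalg.inv(K)@np.array([uv[0],uv[1],1.]); return (o+d*(z-o[2])/d[2])
def caps(img):
    hsv=cv2.cvtColor(img,cv2.COLOR_BGR2HSV)
    m=((hsv[...,0]<8)|(hsv[...,0]>172))&(hsv[...,1]>190)&(hsv[...,2]>150)
    m=m.astype(np.uint8)*255
    out=[]
    for c in cv2.findContours(m,cv2.RETR_EXTERNAL,cv2.CHAIN_APPROX_NONE)[0]:
        if cv2.contourArea(c)>150: out.append((cv2.minEnclosingCircle(c),cv2.boundingRect(c)))
    return out
E
python3 - <<'E'
from h import *
im=cv2.imread("pics/top0.png")
for (c,r),b in caps(im):
    if not 260<c[0]<430: continue
    z=.056 if r<13 else .052
    p=px2w("top",c,z); e=px2w("top",(c[0]+r,c[1]),z); print(c,r,b,p.round(4),np.linalg.norm(e-p)*2)
cv2.imwrite("pics/crop.png",cv2.resize(im[78:288,255:435],None,fx=2.85,fy=2.85,interpolation=cv2.INTER_CUBIC))
E
```

```text
(no output)
```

View pics/crop.png

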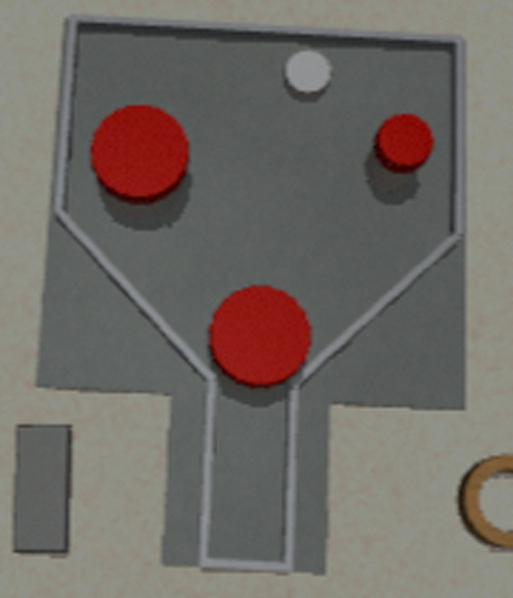

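```bash
sed -i 's/>150)$/>70)/' h.py; cat > tray.py <<'E'
from h import *
from scipy.optimize import least_squares
px=np.array([[68,17],[463,38],[57,212],[462,237],[203,569],[291,570],[211,380],[296,384]])/2.85+[255,78]
mod=np.array([[237,130],[237,-130],[100,130],[100,-130],[-115,28],[-115,-28],[-1,25.5],[-1,-25.5]])/1000.
W=np.array([px2w("top",p,.016)[:2] for p in px])
def T(a,m): c,s=np.cos(a[2]),np.sin(a[2]); return m@np.array([[c,s],[-s,c]])+a[:2]
f=least_squares(lambda a:(T(a,mod)-W).ravel(),[.4,0,0],loss='soft_l1',f_scale=.003)
a=f.x
def inv(p): c,s=np.cos(a[2]),np.sin(a[2]); return (np.asarray(p)[:2]-a[:2])@np.array([[c,-s],[s,c]])
def show(im):
  for (c,r),b in caps(im):
    if not 260<c[0]<430: continue
    z=.056 if r<12 else .052
    p=px2w("top",c,z); e=px2w("top",(c[0]+r,c[1]),z); print(np.round(c,1),round(r,1),p.round(4),"tray",(inv(p)*1000).round(1),"dia",np.linalg.norm(e-p)*2000)
E
python3 - <<'E'
from tray import *
print(a,((T(a,mod)-W)*1000).round(1).tolist())
show(cv2.imread("pics/top0.png"))
E
```

```text
[ 0.54724349 -0.04742267 -0.02893117] [[1.3, -0.8], [1.2, -0.2], [-1.5, 1.6], [0.7, -1.0], [0.3, 2.0], [-1.9, -1.5], [0.0, -0.7], [-0.2, 0.8]]
[345.6 195.7] 17.6 [ 0.5683 -0.0469  0.052 ] tray [21.   1.2] dia 58.94943619428804
[396.4 127.1] 9.6 [ 0.6906 -0.1335  0.056 ] tray [145.8 -81.9] dia 33.36251808401022
[303.5 131.3] 16.9 [0.6801 0.0268 0.052 ] tray [130.6  78. ] dia 58.40985698272048
```

Sizes and positions check out: measured diameters are 59, 33 and 58 mm, and the jammed pot is at tray x = 21 mm. The plan is to grip along the tray x axis at low force and slide both objects. First I'll turn the tool about 76.7°.

>>> step_arm(
  xyz=[
    [0,0,0],
    [0,0,0],
    [0,0,0],
    [0,0,0],
    [0,0,0],
    [0,0,0],
    [0,0,0],
    [0,0,0],
    [0,0,0],
    [0,0,0],
    [0,0,0],
    [0,0,0],
  ],
  rot=[
    [0,0,7],
    [0,0,7],
    [0,0,7],
    [0,0,7],
    [0,0,7],
    [0,0,7],
    [0,0,7],
    [0,0,7],
    [0,0,7],
    [0,0,7],
    [0,0,6.7],
    [0,0,0],
  ],
  jaw=[-1,-1,-1,-1,-1,-1,-1,-1,-1,-1,-1,-1],
  newtons=8,
)

```text
time: 1.1
tool_pos: [0.1675, 0.6277, 0.2139]
tcp_rot: [2.255, 2.187, -0.002]
contact_force: [0.1, 0.8, 0.2]
finger_gap: 1.005
finger_force: 0.0
```

```bash
cat > rel.py <<'E'
from tray import *
from scipy.spatial.transform import Rotation as R
def pose():
    s=arm.read_state(); M=R.from_rotvec(s['tcp_rot']).as_matrix()
    print("t",s['time'],"tray",(inv(s['tool_pos'])*1000).round(1),"z",s['tool_pos'][2].round(4),"gap",round(s['finger_gap']*95,1)); print("tool axes cols",M.round(3).tolist(),"y-yaw vs tray deg",np.degrees(np.arctan2(M[1,1],M[0,1])-a[2]).round(2)); return s,M
def to(x,y,z):
    s,M=pose(); w=np.r_[T(a,np.array([[x,y]])/1000)[0],z/1000]; print("tool shift mm",(M.T@(w-s['tool_pos'])*1000).round(1),"F",s['contact_force'].round(1),s['finger_force'])
E
python3 -c "
from rel import *
to(21,1.2,90)"
```

```text
t 1.1 tray [-399.1  663.8] z 0.2139 gap 95.5
tool axes cols [[0.031, 1.0, -0.0], [1.0, -0.031, -0.001], [-0.001, -0.0, -1.0]] y-yaw vs tray deg -0.09
tool shift mm [-661.8  421.2  124.5] F [0.1 0.8 0.2] 0.0
```

>>> step_arm(
  xyz=[
    [-33,21,0],
    [-33,21,0],
    [-33,21,0],
    [-33,21,0],
    [-33,21,0],
    [-33,21,0],
    [-33,21,0],
    [-33,21,0],
    [-33,21,0],
    [-33,21,0],
    [-33,21,0],
    [-33,21,0],
    [-33,21,0],
    [-33,21,0],
    [-33,21,0],
    [-33,21,0],
    [-33,21,0],
    [-33,21,0],
    [-33,21,0],
    [-33,21,0],
  ],
  rot=[
    [0,0,0],
    [0,0,0],
    [0,0,0],
    [0,0,0],
    [0,0,0],
    [0,0,0],
    [0,0,0],
    [0,0,0],
    [0,0,0],
    [0,0,0],
    [0,0,0],
    [0,0,0],
    [0,0,0],
    [0,0,0],
    [0,0,0],
    [0,0,0],
    [0,0,0],
    [0,0,0],
    [0,0,0],
    [0,0,0],
  ],
  jaw=[-1,-1,-1,-1,-1,-1,-1,-1,-1,-1,-1,-1,-1,-1,-1,-1,-1,-1,-1,-1],
)

```text
time: 2.77
tool_pos: [0.569, -0.0457, 0.2144]
tcp_rot: [-2.25, -2.193, 0.0]
contact_force: [0.9, 0.4, 0.1]
finger_gap: 1.0
finger_force: 0.0
```

>>> step_arm(
  xyz=[
    [0,0,40],
    [0,0,40],
    [0,0,20],
    [0,0,0],
    [0,0,0],
  ],
  rot=[
    [0,0,0],
    [0,0,0],
    [0,0,0],
    [0,0,0],
    [0,0,0],
  ],
  jaw=[-1,-1,-1,-1,-1],
)

```text
time: 3.18
tool_pos: [0.5675, -0.0436, 0.1133]
tcp_rot: [-2.249, -2.189, 0.003]
contact_force: [0.0, 0.0, 1.3]
finger_gap: 0.999
finger_force: 0.0
```

```bash
python3 -c "
from rel import *
to(21,1.2,20)
cv2.imwrite('pics/w1.png',vision.grab_frame('wrist'))"
```

```text
t 3.1833 tray [20.1  4.4] z 0.1133 gap 94.9
tool axes cols [[0.027, 1.0, -0.003], [1.0, -0.027, 0.001], [0.0, -0.003, -1.0]] y-yaw vs tray deg 0.12
tool shift mm [-3.2  1.2 93.3] F [0.  0.  1.3] 0.0
```

View pics/w1.png

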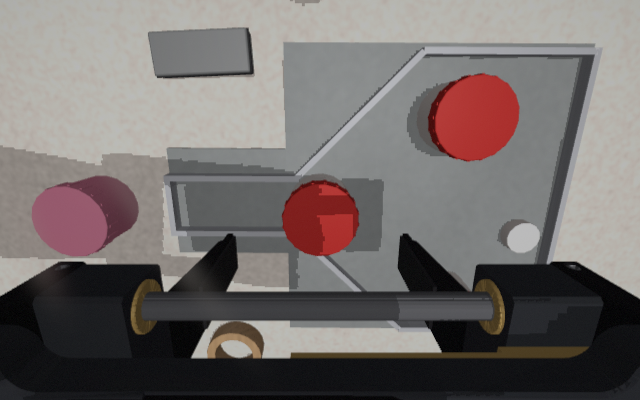

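The wrist view shows the jammed pot (320,217) centred between the fingers (235 to 402). I'll descend to z ≈ 20 mm and grip lightly.

>>> step_arm(
  xyz=[
    [-3,1,30],
    [0,0,30],
    [0,0,20],
    [0,0,13],
    [0,0,0],
    [0,0,0],
  ],
  rot=[
    [0,0,0],
    [0,0,0],
    [0,0,0],
    [0,0,0],
    [0,0,0],
    [0,0,0],
  ],
  jaw=[-1,-1,-1,-1,-1,-1],
)

```text
time: 3.73
tool_pos: [0.5707, -0.0468, 0.0233]
tcp_rot: [2.251, 2.189, 0.002]
contact_force: [0.3, -0.5, 0.3]
finger_gap: 1.003
finger_force: 0.0
```

>>> step_arm(
  xyz=[
    [0,0,0],
    [0,0,0],
    [0,0,0],
    [0,0,0],
    [0,0,0],
    [0,0,0],
    [0,0,0],
    [0,0,0],
  ],
  rot=[
    [0,0,0],
    [0,0,0],
    [0,0,0],
    [0,0,0],
    [0,0,0],
    [0,0,0],
    [0,0,0],
    [0,0,0],
  ],
  jaw=[0,1,1,1,1,1,1,1],
  newtons=8,
)

```text
time: 4.4
tool_pos: [0.5696, -0.0468, 0.022]
tcp_rot: [2.253, 2.189, 0.0]
contact_force: [-0.8, 0.6, 1.2]
finger_gap: 0.63
finger_force: 8.0
```

```bash
python3 -c "
from rel import *
to(145,6,20)"
```

```text
t 4.4 tray [22.3  1.3] z 0.022 gap 59.8
tool axes cols [[0.029, 1.0, 0.0], [1.0, -0.029, -0.0], [-0.0, 0.0, -1.0]] y-yaw vs tray deg 0.02
tool shift mm [  4.7 122.7   2. ] F [-0.8  0.6  1.2] 8.000081777572632
```

>>> step_arm(
  xyz=[
    [0,5,0],
    [0,9,0],
    [0,10,0],
    [1,12,0],
    [1,12,0],
    [1,12,0],
    [1,12,0],
    [1,12,0],
    [0,12,0],
    [0,11,0],
    [0,9,0],
    [0,5,0],
    [0,2,0],
    [0,0,0],
    [0,0,0],
  ],
  rot=[
    [0,0,0],
    [0,0,0],
    [0,0,0],
    [0,0,0],
    [0,0,0],
    [0,0,0],
    [0,0,0],
    [0,0,0],
    [0,0,0],
    [0,0,0],
    [0,0,0],
    [0,0,0],
    [0,0,0],
    [0,0,0],
    [0,0,0],
  ],
  jaw=[1,1,1,1,1,1,1,1,1,1,1,1,1,1,1],
)

```text
time: 5.65
tool_pos: [0.6929, -0.0454, 0.0219]
tcp_rot: [2.253, 2.189, 0.0]
contact_force: [-2.0, -0.6, 4.0]
finger_gap: 0.623
finger_force: 8.0
```

>>> step_arm(
  xyz=[
    [0,0,0],
    [0,0,0],
    [0,0,0],
    [0,0,0],
    [0,0,0],
    [0,0,0],
    [0,0,-30],
    [0,0,-40],
    [0,0,0],
    [0,0,0],
  ],
  rot=[
    [0,0,0],
    [0,0,0],
    [0,0,0],
    [0,0,0],
    [0,0,0],
    [0,0,0],
    [0,0,0],
    [0,0,0],
    [0,0,0],
    [0,0,0],
  ],
  jaw=[-1,-1,-1,-1,-1,-1,-1,-1,-1,-1],
)

```text
time: 6.48
tool_pos: [0.6953, -0.0457, 0.0961]
tcp_rot: [2.249, 2.185, 0.007]
contact_force: [-0.6, 0.4, -0.1]
finger_gap: 1.001
finger_force: 0.0
```

```bash
python3 -c "
from rel import *
to(145.8,-81.9,20)
im=vision.grab_frame('top'); cv2.imwrite('pics/top1.png',im); show(im)"
```

```text
t 6.4833 tray [147.9   6. ] z 0.0961 gap 95.1
tool axes cols [[0.029, 1.0, 0.008], [1.0, -0.029, -0.001], [-0.001, 0.008, -1.0]] y-yaw vs tray deg 0.01
tool shift mm [-87.9  -2.7  76.1] F [-0.6  0.4 -0.1] 0.0
```

View pics/top1.png

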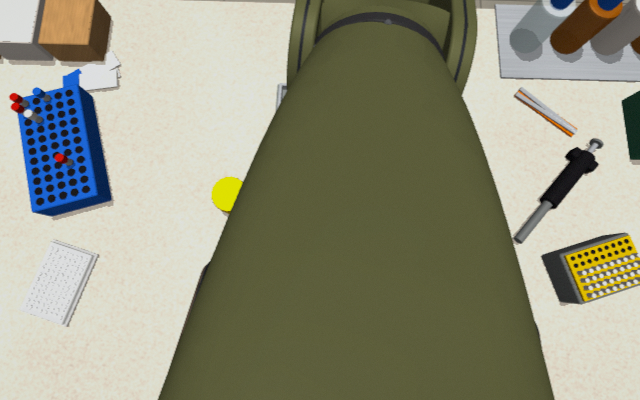

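The arm hides the tray from the top camera. I'll move over the vial and check with the wrist camera.

>>> step_arm(
  xyz=[
    [-30,0,0],
    [-35,0,0],
    [-23,-2,0],
    [0,0,0],
    [0,0,0],
    [0,0,0],
  ],
  rot=[
    [0,0,0],
    [0,0,0],
    [0,0,0],
    [0,0,0],
    [0,0,0],
    [0,0,0],
  ],
  jaw=[-1,-1,-1,-1,-1,-1],
)

```text
time: 7.03
tool_pos: [0.6871, -0.1326, 0.09]
tcp_rot: [-2.252, -2.187, 0.002]
contact_force: [0.5, 0.4, -1.1]
finger_gap: 1.005
finger_force: 0.0
```

```bash
python3 -c "
from rel import *
to(145.8,-81.9,20)
im=vision.grab_frame('wrist'); cv2.imwrite('pics/w2.png',im)
for (c,r),b in caps(im):
  for z in (.052,.056): print(np.round(c,1),round(r,1),b,z,(inv(px2w('wrist',c,z))*1000).round(1))
"
```

```text
t 7.0333 tray [142.3 -81.1] z 0.09 gap 95.5
tool axes cols [[0.029, 1.0, -0.002], [1.0, -0.029, 0.001], [0.001, -0.002, -1.0]] y-yaw vs tray deg 0.0
tool shift mm [-0.8  3.7 70. ] F [ 0.5  0.4 -1.1] 0.0
[323.7 228.5] 24.9 (300, 204, 49, 50) 0.052 [146.6 -82.1]
[323.7 228.5] 24.9 (300, 204, 49, 50) 0.056 [146.5 -80.6]
```

View pics/w2.png

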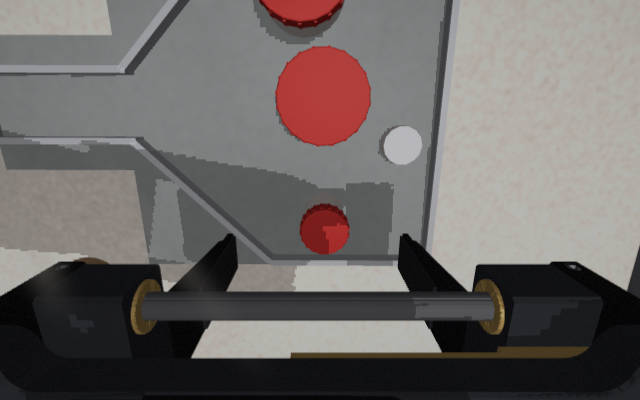

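The jammed pot is clear in mid-basin at (323,96). The vial at (324,228) has tray position (146.5, -80.6), which matches the first measurement. I'll descend and grip it.

>>> step_arm(
  xyz=[
    [0,3,25],
    [0,0,25],
    [0,0,16],
    [0,0,8],
    [0,0,0],
    [0,0,0],
  ],
  rot=[
    [0,0,0],
    [0,0,0],
    [0,0,0],
    [0,0,0],
    [0,0,0],
    [0,0,0],
  ],
  jaw=[-1,-1,-1,-1,-1,-1],
)

```text
time: 7.58
tool_pos: [0.691, -0.1328, 0.0175]
tcp_rot: [-2.252, -2.19, 0.0]
contact_force: [-0.0, -0.1, -0.0]
finger_gap: 1.004
finger_force: 0.0
```

>>> step_arm(
  xyz=[
    [0,0,0],
    [0,0,0],
    [0,0,0],
    [0,0,0],
    [0,0,0],
    [0,0,0],
    [0,0,0],
    [0,0,0],
    [0,0,0],
    [0,0,0],
  ],
  rot=[
    [0,0,0],
    [0,0,0],
    [0,0,0],
    [0,0,0],
    [0,0,0],
    [0,0,0],
    [0,0,0],
    [0,0,0],
    [0,0,0],
    [0,0,0],
  ],
  jaw=[-0.3,0,0.3,1,1,1,1,1,1,1],
  newtons=8,
)

```text
time: 8.42
tool_pos: [0.691, -0.1333, 0.0176]
tcp_rot: [-2.253, -2.189, 0.0]
contact_force: [0.7, 0.3, 0.2]
finger_gap: 0.356
finger_force: 4.3
```

```bash
python3 -c "
from rel import *
to(45,0,14)
im=vision.grab_frame('wrist')
for (c,r),b in caps(im):
  print(np.round(c,1),round(r,1),b,(inv(px2w('wrist',c,.054))*1000).round(1))
"
```

```text
t 8.4167 tray [146.2 -81.7] z 0.0176 gap 33.8
tool axes cols [[0.029, 1.0, -0.0], [1.0, -0.029, 0.0], [0.0, -0.0, -1.0]] y-yaw vs tray deg 0.01
tool shift mm [  81.7 -101.2    3.6] F [0.7 0.3 0.2] 4.259609654545784
[317.5 279.3] 36.1 (282, 244, 71, 47) [145.9 -80.1]
```

>>> step_arm(
  xyz=[
    [2.7,-3.4,0],
    [5,-6,0],
    [7,-9,0],
    [8,-10,0],
    [8,-10,0],
    [8,-10,0],
    [8,-10,0],
    [8,-10,0],
    [8,-10,0],
    [8,-10,0],
    [6,-7,0],
    [4,-4,0],
    [1,-2,0],
    [0,0,0],
    [0,0,0],
  ],
  rot=[
    [0,0,0],
    [0,0,0],
    [0,0,0],
    [0,0,0],
    [0,0,0],
    [0,0,0],
    [0,0,0],
    [0,0,0],
    [0,0,0],
    [0,0,0],
    [0,0,0],
    [0,0,0],
    [0,0,0],
    [0,0,0],
    [0,0,0],
  ],
  jaw=[1,1,1,1,1,1,1,1,1,1,1,1,1,1,1],
)

```text
time: 9.72
tool_pos: [0.5922, -0.0489, 0.0177]
tcp_rot: [2.253, 2.189, 0.0]
contact_force: [0.8, 0.6, -1.2]
finger_gap: 0.354
finger_force: 8.0
```

```bash
python3 -c "
from rel import *
to(-50,0,18)
im=vision.grab_frame('wrist'); cv2.imwrite('pics/w3.png',im)
for (c,r),b in caps(im):
  print(np.round(c,1),round(r,1),b,(inv(px2w('wrist',c,.054))*1000).round(1))
"
```

```text
t 9.7167 tray [45.  -0.1] z 0.0177 gap 33.6
tool axes cols [[0.029, 1.0, 0.0], [1.0, -0.029, -0.0], [-0.0, 0.0, -1.0]] y-yaw vs tray deg 0.02
tool shift mm [  0.2 -95.   -0.3] F [ 0.8  0.6 -1.2] 7.99999013543129
[317.5 279.3] 36.1 (283, 244, 70, 47) [44.9  1.2]
[521.  260.5] 68.1 (453, 203, 137, 88) [140.  11.]
[510.  110.1] 72.9 (444, 38, 78, 146) [123.3  78.5]
```

View pics/w3.png

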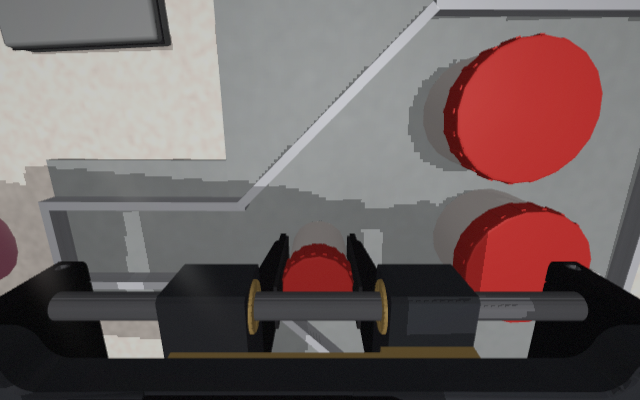

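The vial (318,279) is held in front of the opening. I'll check the lane rail corners against the tray model before going in.

```bash
python3 -c "
from rel import *
for p in ((245,205),(44,201),(66,206),(80,276),(150,278)): print(p,(inv(px2w('wrist',p,.016))*1000).round(1))
"
```

```text
(245, 205) [ 3.6 26.8]
(44, 201) [-110.3   29.3]
(66, 206) [-98.4  26.3]
(80, 276) [-100.1  -18.3]
(150, 278) [-57.6 -19.8]
```

The wrist view puts the lane centre about 1 to 3 mm to the left, so I'll shift +1.5 mm and enter slowly.

>>> step_arm(
  xyz=[
    [1.5,-3,0],
    [0,-6,0],
    [0,-8,0],
    [0,-8,0],
    [0,-8,0],
    [0,-8,0],
    [0,-6,0],
    [0,-3,0],
    [0,0,0],
  ],
  rot=[
    [0,0,0],
    [0,0,0],
    [0,0,0],
    [0,0,0],
    [0,0,0],
    [0,0,0],
    [0,0,0],
    [0,0,0],
    [0,0,0],
  ],
  jaw=[1,1,1,1,1,1,1,1,1],
)

```text
time: 10.52
tool_pos: [0.5412, -0.0457, 0.0176]
tcp_rot: [-2.253, -2.189, 0.0]
contact_force: [0.7, -0.1, -1.9]
finger_gap: 0.359
finger_force: 8.0
```

>>> step_arm(
  xyz=[
    [0,-3,0],
    [0,-6,0],
    [0,-8,0],
    [0,-8,0],
    [0,-8,0],
    [0,-6,0],
    [0,-4,0],
    [0,-2,0],
    [0,0,0],
    [0,0,0],
  ],
  rot=[
    [0,0,0],
    [0,0,0],
    [0,0,0],
    [0,0,0],
    [0,0,0],
    [0,0,0],
    [0,0,0],
    [0,0,0],
    [0,0,0],
    [0,0,0],
  ],
  jaw=[1,1,1,1,1,1,1,1,1,1],
)

```text
time: 11.35
tool_pos: [0.4972, -0.0446, 0.0178]
tcp_rot: [2.253, 2.189, 0.0]
contact_force: [-0.6, 0.1, -0.8]
finger_gap: 0.353
finger_force: 8.0
```

The vial is at tray x ≈ -50 mm with no side force. I'll open partway, because of the stop rail, then rise and back away.

>>> step_arm(
  xyz=[
    [0,0,0],
    [0,0,0],
    [0,0,0],
    [0,0,0],
    [0,0,0],
    [0,0,0],
    [0,0,-15],
    [0,0,-30],
    [0,0,-40],
    [0,0,-40],
    [0,0,-40],
    [0,0,0],
  ],
  rot=[
    [0,0,0],
    [0,0,0],
    [0,0,0],
    [0,0,0],
    [0,0,0],
    [0,0,0],
    [0,0,0],
    [0,0,0],
    [0,0,0],
    [0,0,0],
    [0,0,0],
    [0,0,0],
  ],
  jaw=[0.2,0,-0.2,-0.2,-0.2,-0.2,-0.2,-0.2,-0.2,-0.2,-0.2,-0.2],
)

```text
time: 12.35
tool_pos: [0.5021, -0.0454, 0.1928]
tcp_rot: [2.243, 2.18, 0.015]
contact_force: [1.7, 0.1, 1.4]
finger_gap: 0.601
finger_force: 0.0
```

>>> step_arm(
  xyz=[
    [30,0,0],
    [40,0,0],
    [40,0,0],
    [40,0,0],
    [40,0,0],
    [40,0,0],
    [40,0,0],
    [40,0,0],
    [30,0,0],
    [0,0,0],
    [0,0,0],
    [0,0,0],
  ],
  rot=[
    [0,0,0],
    [0,0,0],
    [0,0,0],
    [0,0,0],
    [0,0,0],
    [0,0,0],
    [0,0,0],
    [0,0,0],
    [0,0,0],
    [0,0,0],
    [0,0,0],
    [0,0,0],
  ],
  jaw=[-0.2,-0.2,-0.2,-0.2,-0.2,-0.2,-0.2,-0.2,-0.2,-0.2,-0.2,-0.2],
)

```text
time: 13.35
tool_pos: [0.5066, 0.295, 0.1822]
tcp_rot: [2.253, 2.19, -0.002]
contact_force: [-0.4, -0.2, 0.0]
finger_gap: 0.599
finger_force: 0.0
```

```bash
python3 -c "
from rel import *
pose()
im=vision.grab_frame('top'); cv2.imwrite('pics/top2.png',im); show(im)"
```

```text
t 13.35 tray [-50.5 341.1] z 0.1822 gap 56.9
tool axes cols [[0.028, 1.0, -0.001], [1.0, -0.028, -0.001], [-0.001, -0.001, -1.0]] y-yaw vs tray deg 0.03
[344.5 237.5] 10.1 [ 0.4979 -0.0451  0.056 ] tray [-49.4   0.9] dia 33.01450324529014
[303.5 131.3] 16.9 [0.6801 0.0268 0.052 ] tray [130.6  78. ] dia 58.387637015656004
[345.2 126.5] 17.0 [ 0.691  -0.0454  0.052 ] tray [143.6   6.2] dia 59.027730180147316
```

View pics/top2.png

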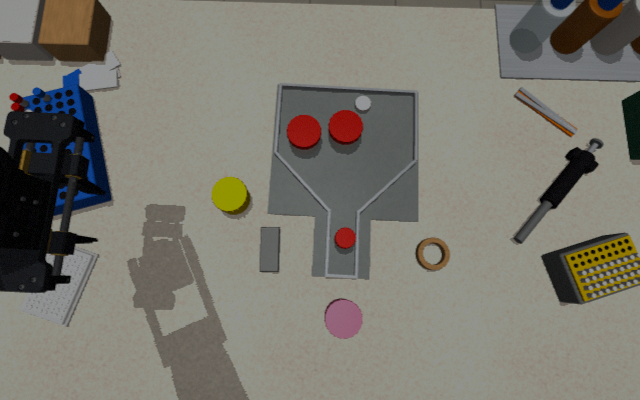

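The vial (344,237) stands in the lane at tray (-49, 1). The jammed pot (345,126) is at (144, 6), the rear pot has not moved, and the arm is clear of everything.

```bash
python3 -c "
from workcell import workorder
print(workorder.hand_in())"
```

```text
the job is handed in; nothing more can be done
None
```

The job is handed in, and its verdict was not reported: in the last picture the jammed pot stood in the basin at tray x ≈ 144 mm, the vial stood in the lane at x ≈ -49 mm, the other wide pot had not moved, and the arm was clear.

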